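# Close up the specimen carrier

### The job

Close up the specimen carrier for transport: first push its upright inner flap all the way down so that it lies flat over the tubes, and only then swing the lid over and press it fully shut. Do it by pushing with the fingers, leave the carrier standing where it is without lifting it or shoving it along, and leave everything else on the bench undisturbed.

Things in the scene. Friction and masses are not known exactly. Their poses are not given: they have to be found in the camera images.
- carrier: loose grey case 240 (x) x 200 (y) x 90 mm high on rubber feet, about 2.6 kg, full of capped tubes (tops 67 mm above the bench). Origin: centre of its underside; z up. Lid hinged along its +y side, flap along its -y side, both hinge lines parallel to its x axis. Pushes of a few newtons do not slide it
- flap (a joint): angle (rad) of the retainer flap, a thin white plate 180 (along carrier x) x 130 x 4 mm: 0 = folded flat over the tubes (a stop), 1.57 = upright, at most 1.75. Hinge line at carrier y = -85, z = 75 mm; folded, it reaches to y = +45 mm, below the rim. Stiff hinge: stays where it is left; takes about 0.1 N m (1 to 2 N at mid-height) to move; no spring
- flap_hinge (a point): point on the flap's hinge line, middle of its width, mid-thickness; it turns with the flap: its y axis points from the hinge to the flap's free edge, its x axis along the hinge line
- flap_edge (a point): middle of the flap's free edge, 130 mm from its hinge line
- lid (a joint): angle (rad) of the lid, a flat grey panel 240 (along carrier x) x 204 x 8 mm: 0 = shut on the rim (a stop), 1.57 = upright, up to 1.95 = leaning outward. Hinge line at carrier y = +104, z = 90 mm, on the lid's inner face. Stiff hinge: stays where it is left, does not fall shut; takes up to 0.5 N m (3 N at 165 mm from the hinge) to move
- lid_hinge (a point): point on the lid's hinge line, middle of its width; it turns with the lid: its -y axis points from the hinge to the lid's free edge, its z axis out of the lid's outer face
- lid_edge (a point): middle of the lid's free edge, 204 mm from the hinge line, mid-thickness; a 60 mm wide thumb tab sticks out 14 mm further there
- tube_stand: white stand 70 x 50 x 40 mm with six capped tubes, 82 mm tall in all, loose; stands beside the carrier on the flap's side. Origin: centre of its underside
- specimen_jar: round specimen jar, 60 mm across, 70 mm tall, loose; stands beside the carrier on the lid's side. Origin: centre of its underside
- tip_box: box of pipette tips, 85 x 120 x 53 mm, loose; just beyond the carrier. Origin: centre of its underside
- spray_bottle: spray bottle, 68 mm across, 197 mm tall, loose; left of the work. Origin: centre of its underside
- reagent_bottle: amber screw-cap bottle, 64 mm across, 130 mm tall, loose; left of the work. Origin: centre of its underside
- sorting_tray: shallow open tray 160 x 110 x 45 mm, loose; right of the work. Origin: centre of its underside
- pipette: hand pipette lying on the bench, about 290 mm long, 24 mm high, loose; right of the work. Origin: on the bench under its barrel, 140 mm from its rear end

How it is judged:
By the outcome, as a careful person would: the job done as asked, in the order asked, and still so for the second after the job is handed in, with the robot touching nothing.
It also fails if it takes over 64 s, if anything falls off the work surface, if the arm or the gripper's body presses on something with over 40 N, if the wrist force passes 120 N, or if a joint passes its speed limit or range.

### The arm

A 7-joint arm with a two-finger parallel gripper is mounted at the origin on the work surface. World frame = base frame: x ahead of the robot, y to its left, z up, the work surface at z = 0. Lengths are in m, angles in rad, forces in N, time in s.
With the tool pointing down it reaches from about 0.425 to 0.925 m from the base axis. Payload 6.8 kg.
Tool frame: the origin (TCP) lies midway between the tips of the shut fingers; the grasp point (between the pads) lies 19 mm behind it; z points along the fingers, x is the direction in which the jaws open and shut, and the axes are right-handed (so a half turn about z gives the same grasp; the last joint's range is limited). The gripper opens to 85 mm and grips with 20 to 120 N. Pads are 22 mm wide; open, the fingers measure 114 mm over their backs; the gripper's body (76 mm by 85 mm) begins 54 mm behind the grasp point. The pads swing forward as they close: fully open they stand 13 mm farther back than shut.
Start: joints at [-1.245, 0.477, 0.022, 1.555, -0.011, 1.109, -0.083], TCP at [0.284, 0.612, 0.231] pointing down, gripper open.
Joint ranges: [-2.96, 2.96], [-0.34, 2.1], [-1.41, 1.46], [0.24, 2.44], [-1.37, 4.51], [0.17, 1.92], [-2.96, 2.96]. Speed limits (rad/s): [2.39, 2.39, 3.14, 3.14, 3.14, 3.14, 3.14].

### API

Orientations are given as a rotation vector (axis times angle).
In Python, from bench import r gives the robot as it stands. The module is installed in compiled form; this text tells all that it offers.
- The arm moves only by the shell command python3 -m pendant 'ROWS' [OPENING] [FORCE]. ROWS is text: rows parted by semicolons, each of 4 numbers parted by spaces: the shift along the tool's x, y, z in cm, then the turn about the tool's z in degrees. A call has 1 to 8 rows; each row shifts and turns the pose as measured when the row begins, along the tool's axes as they then stand; what a row does not reach is not made up. A row lasts 1/12 s, in which the tool goes at most 41.7 mm and 7.16 degrees, less where a joint would pass 70% of its speed; a pose out of reach is approached as far as the arm can. A call with a gripper value outside its range is refused whole. OPENING is the closure in counts, from 0 (fully open) to 255 (shut), set as the call begins (- or left out, the last holds). The fingers move at their own pace and stop on an object; FORCE is the grip in N (left out, the last holds). Time passes only in rows, so rows that do not move let the fingers close. It gives the time, the measured TCP pose, the force and the opening at its end, in the units of the state.
- r.get_obs(): the state, without advancing time (a new reading comes with each control period).
- r.grab_frame(name): name is "scene" or "top" or "wrist"; returns a dict with "color" (420x560x3 uint8, red, green, blue), "fx", "fy", "cx", "cy" (pixels), "R" (3x3) and "t" (3): a world point X has camera coordinates R X + t; the wrist camera has in their place "hand_eye" (4x4, takes a point from camera to tool coordinates, whose origin is the TCP and whose axes are the tool frame's). Camera axes: x right, y down, z forward; pixel columns grow to the right and rows downward; lengths in m; the calibration is good to about 2 mm. The wrist camera is an equidistant fisheye: a pixel r from the principal point sees the ray r / f radians off the axis. A picture is of the moment at which its call begins: read the wrist's pose just before it. There is no depth.
- r.hand_in(): hands the job in, once; it reports no verdict.
The state is a dict: "clock": time; "joints": joint angles; "qvel": joint speeds; "tau": joint torques, N m; "tcp_pos": TCP position; "orientation": TCP orientation; "contact_force": force on the tool from outside, world axes, zero at the start; "moment": the same for the moment, N m; "grip_width": finger opening in m.
Only numpy, scipy, OpenCV 4.12 (cv2) and the standard library are available. Lean on these libraries where they do the work, as an engineer would, in place of code of your own. Each camera call takes 0.05 s, during which the arm holds its last target.

## Working session

There is one attempt and no reset: what is moved stays moved. The work goes in short steps, Python scripts to look and compute and a shell command to move; the robot and the scene stay as the last step left them, time stands still between calls to the robot, and variables do not carry over. Pictures are saved under pics/ and viewed, and the job is handed in when it is done.

```bash
mkdir -p pics; python3 - <<'E'
from bench import r
import cv2,numpy as np
o=r.get_obs()
print({k:np.round(v,3) for k,v in o.items()})
for n in ["scene","top","wrist"]:
    f=r.grab_frame(n); cv2.imwrite(f"pics/{n}0.png",f["color"][:,:,::-1])
    print(n,{k:np.round(v,4).tolist() for k,v in f.items() if k!="color"})
E
```

```text
{'clock': np.float64(0.0), 'joints': array([-1.245,  0.478,  0.022,  1.556, -0.011,  1.109, -0.083]), 'qvel': array([-0.001,  0.   , -0.   ,  0.001,  0.001,  0.001,  0.001]), 'tau': array([ 0.0000e+00, -5.9645e+01,  1.6080e+00, -2.8120e+01,  1.2000e-02,
        9.0000e-03,  0.0000e+00]), 'tcp_pos': array([0.283, 0.612, 0.23 ]), 'orientation': array([ 2.647e+00,  1.691e+00, -2.000e-03]), 'contact_force': array([ 1.365, -0.83 , -0.615]), 'moment': array([ 0.002, -0.012,  0.02 ]), 'grip_width': np.float64(0.086)}
scene {'fx': 500.4139, 'fy': 500.4139, 'cx': 273.8884, 'cy': 209.461, 'R': [[-0.8132, 0.582, 0.0044], [0.3218, 0.4559, -0.8298], [-0.485, -0.6734, -0.558]], 't': [0.477, -0.0946, 1.6147]}
top {'fx': 403.1048, 'fy': 403.1048, 'cx': 276.5954, 'cy': 212.6825, 'R': [[-0.0216, -0.9998, 0.0055], [-0.9879, 0.0205, -0.1538], [0.1537, -0.0088, -0.9881]], 't': [-0.0073, 0.5667, 1.272]}
wrist {'fx': 325.1923, 'fy': 325.1923, 'cx': 279.5772, 'cy': 207.7561, 'hand_eye': [[1.0, -0.0017, -0.0004, 0.0009], [0.0018, 0.9505, 0.3107, -0.0805], [-0.0002, -0.3107, 0.9505, -0.1435], [0.0, 0.0, 0.0, 1.0]]}
```

View pics/scene0.png

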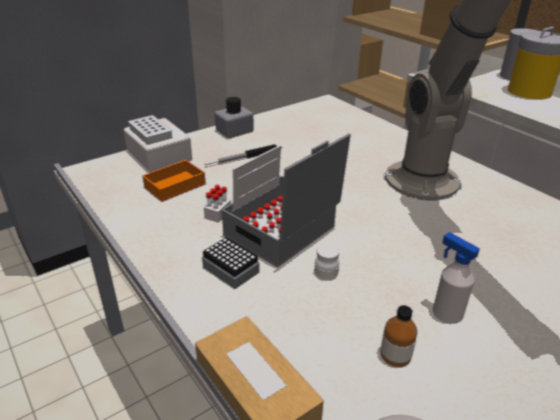

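View pics/top0.png

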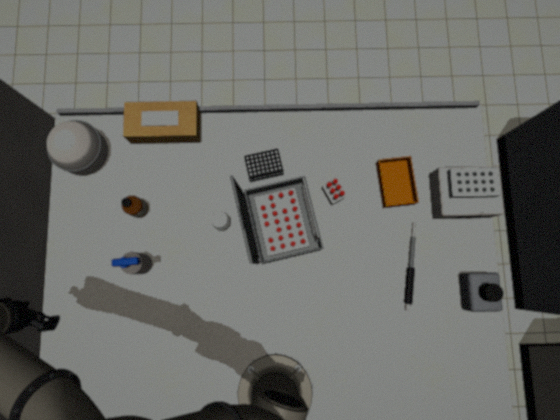

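View pics/wrist0.png

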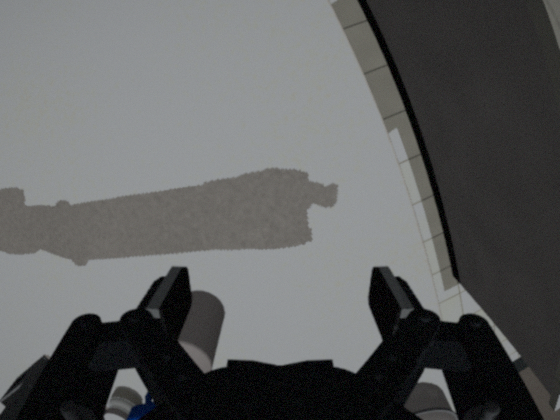

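```bash
python3 - <<'E'
import cv2
a=cv2.imread("pics/top0.png")[130:280,200:360]; cv2.imwrite("pics/topc.png",cv2.resize(a,None,fx=5,fy=5,interpolation=cv2.INTER_CUBIC)[:600*2][:750])
a=cv2.imread("pics/scene0.png")[130:290,190:360]; cv2.imwrite("pics/scenec.png",cv2.resize(a,None,fx=4.5,fy=4.5,interpolation=cv2.INTER_CUBIC))
a=cv2.imread("pics/topc.png");print(a.shape); cv2.imwrite("pics/topc.png",cv2.resize(a,None,fx=.8,fy=.8))
a=cv2.imread("pics/scenec.png");print(a.shape); cv2.imwrite("pics/scenec.png",cv2.resize(cv2.imread("pics/scene0.png")[130:280,190:360],None,fx=4,fy=4,interpolation=cv2.INTER_CUBIC))
E
```

```text
(750, 800, 3)
(720, 765, 3)
```

View pics/topc.png

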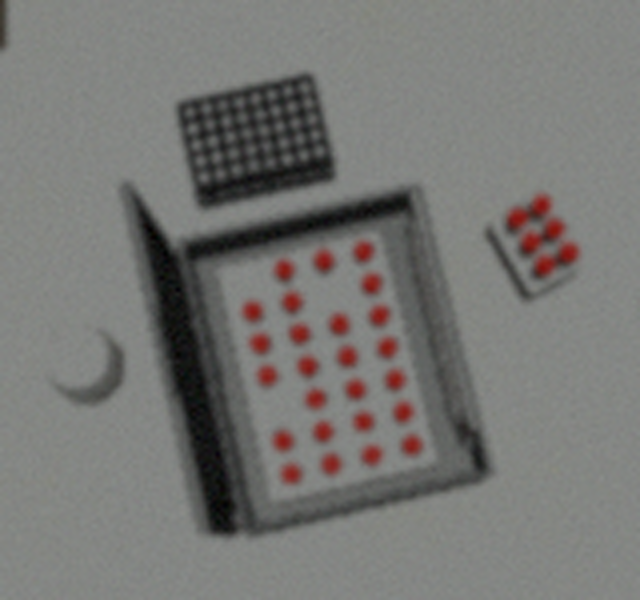

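View pics/scenec.png

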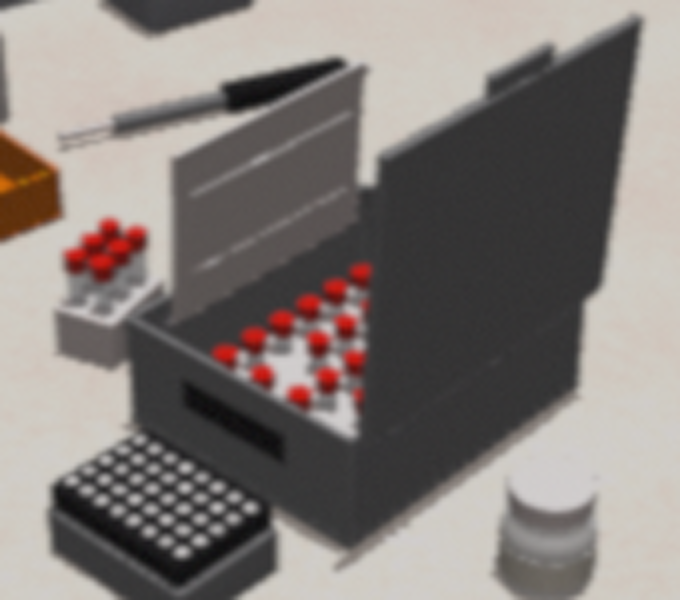

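```bash
cat > h.py <<'E'
import numpy as np
from scipy.optimize import least_squares
from scipy.spatial.transform import Rotation as Ro
K=dict(scene=dict(f=500.4139,c=(273.8884,209.461),R=[[-0.8132,0.582,0.0044],[0.3218,0.4559,-0.8298],[-0.485,-0.6734,-0.558]],t=[0.477,-0.0946,1.6147]),
top=dict(f=403.1048,c=(276.5954,212.6825),R=[[-0.0216,-0.9998,0.0055],[-0.9879,0.0205,-0.1538],[0.1537,-0.0088,-0.9881]],t=[-0.0073,0.5667,1.272]))
def proj(n,X):
    k=K[n];c=np.array(k['R'])@X+k['t'];return k['f']*c[:2]/c[2]+k['c']
def carr(p,l):  # carrier local -> world
    x,y,w=p[:3];return np.array([x+np.cos(w)*l[0]-np.sin(w)*l[1],y+np.sin(w)*l[0]+np.cos(w)*l[1],l[2]])
def lid(a,x,d,n): # d from hinge, n out of outer face
    return np.array([x,.104-d*np.cos(a)+n*np.sin(a),.09+d*np.sin(a)+n*np.cos(a)])
def flap(a,x,d): return np.array([x,-.085+d*np.cos(a),.075+d*np.sin(a)])
E
cat > fit.py <<'E'
from h import *
T=lambda u,v:(200+u/4,130+v/4)
S=lambda u,v:(190+u/4,130+v/4)
def mk(p):
    L,F=p[3],p[4]
    B=lambda x,y,z:np.array([x,y,z])
    return [("top",T(185,240),B(.12,.1,.09)),("top",T(415,188),B(.12,-.1,.09)),("top",T(490,472),B(-.12,-.1,.09)),("top",T(250,532),B(-.12,.1,.09)),
    ("top",T(125,185),lid(L,.12,.204,.004)),("top",T(203,530),lid(L,-.12,.204,.004)),
    ("scene",S(132,318),B(.12,-.1,.09)),("scene",S(355,440),B(.12,.1,.09)),
    ("scene",S(380,160),lid(L,.12,.204,.008)),("scene",S(640,22),lid(L,-.12,.204,.008)),
    ("scene",S(173,157),flap(F,.09,.13)),("scene",S(365,68),flap(F,-.09,.13)),("scene",S(175,318),flap(F,.09,0.008))]
def res(p): return np.concatenate([proj(n,carr(p,l))-px for n,px,l in mk(p)])
if __name__=="__main__":
    s=least_squares(res,[.5,0,.2,1.6,1.57],loss="soft_l1")
    p=s.x;print(p.round(4));print(res(p).reshape(-1,2).round(1))
    np.save("p.npy",p)
    for n,l in dict(lid_edge=lid(p[3],0,.204,.004),lid_tab=lid(p[3],0,.218,.004),flap_edge=flap(p[4],0,.13),fh=flap(p[4],0,0)).items(): print(n,carr(p,l).round(3))
    # objects top-surface points: (view px top, z)
    def ray(n,px,z):
        k=K[n];R=np.array(k['R']);d=R.T@np.array([(px[0]-k['c'][0])/k['f'],(px[1]-k['c'][1])/k['f'],1]);o=-R.T@k['t'];return (o+d*(z-o[2])/d[2]).round(3)
    print("jar",ray("top",T(85,362),.07),ray("scene",S(552,488),.07)); print("stand",ray("top",T(542,238),.082),ray("scene",S(105,245),.082)); print("tip",ray("top",T(253,130),.053),ray("scene",(231,256),.053))
E
python3 fit.py
```

```text
[ 0.5399 -0.037   0.2136  1.6118  1.5155]
[[-3.2 -0.5]
 [ 0.3 -1.7]
 [ 0.4  0.4]
 [-2.3  0.5]
 [-0.1 -1.4]
 [ 0.5  0.2]
 [-1.8 -0.3]
 [-0.5  0.6]
 [ 1.2 -0.9]
 [ 0.7 -1.9]
 [ 0.3  0.2]
 [-0.  -1.5]
 [-0.1 -0.6]]
lid_edge [0.515 0.077 0.294]
lid_tab [0.515 0.077 0.308]
flap_edge [ 0.556 -0.113  0.205]
fh [ 0.558 -0.12   0.075]
jar [0.541 0.158 0.07 ] [0.55 0.17 0.07]
stand [ 0.632 -0.209  0.082] [ 0.638 -0.205  0.082]
tip [0.734 0.021 0.053] [0.736 0.031 0.053]
```

```bash
python3 -m pendant '0 0 -4 6.6;0 0 -4 6.6;0 0 -4 6.6;0 0 -4 6.6;0 0 -3 6.6;0 0 0 6.6;0 0 0 6.6;0 0 0 6.6' 255 60
cat > loc.py <<'E'
from h import *
from bench import r
o=r.get_obs();p=np.load("p.npy");w=p[2]
d=np.array(o["tcp_pos"]);q=Ro.from_rotvec(o["orientation"]).as_matrix()
v=d[:2]-p[:2];l=np.array([np.cos(w)*v[0]+np.sin(w)*v[1],-np.sin(w)*v[0]+np.cos(w)*v[1]])
print("clock",round(float(o["clock"]),2),"local mm",(l*1000).round(1),"z",(d[2]*1000).round(1),"yaw err deg",round(np.degrees(np.arctan2(q[1,0],q[0,0])-w),2),"tilt",q[:,2].round(3),"F",np.round(o["contact_force"],1),"width",round(float(o["grip_width"]),3))
E
python3 loc.py
```

```text
clock: 0.82
tcp_pos: [0.2831, 0.6103, 0.4255]
orientation: [3.12, 0.275, -0.008]
contact_force: [0.6, -0.9, -0.6]
grip_width: -0.0001
clock 0.82 local mm [-113.8  687. ] z 425.5 yaw err deg -2.18 tilt [-0.005 -0.01  -1.   ] F [ 0.6 -0.9 -0.6] width -0.0
```

```bash
python3 -m pendant '0.8 4 0 -1;0.8 4 0 -1.2;0.8 4 0 0;0.8 4 0 0;0.8 4 0 0;0.8 4 0 0;0.8 4 0 0;0.8 4 0 0'; python3 -m pendant '0.8 4 0 0;0.8 4 0 0;0.8 4 0 0;0.8 4 0 0;0.8 4 0 0;0.8 4 0 0;0.8 4 0 0;0 0 0 0'
python3 loc.py
```

```text
clock: 1.48
tcp_pos: [0.4057, 0.3104, 0.4217]
orientation: [3.11, 0.354, -0.019]
contact_force: [1.1, 0.4, 0.4]
grip_width: 0.0002
clock: 2.15
tcp_pos: [0.5228, 0.0335, 0.4239]
orientation: [3.112, 0.337, -0.017]
contact_force: [-0.8, -0.5, 1.4]
grip_width: -0.0001
clock 2.15 local mm [-1.8 72.6] z 423.9 yaw err deg 0.14 tilt [-0.01  -0.013 -1.   ] F [-0.8 -0.5  1.4] width -0.0
```

```bash
python3 loc.py; python3 - <<'E'
from bench import r
import cv2
f=r.grab_frame("wrist");cv2.imwrite("pics/w1.png",cv2.resize(f["color"][:,:,::-1],(800,600),interpolation=cv2.INTER_CUBIC))
E
```

```text
clock 2.15 local mm [-1.8 72.6] z 423.9 yaw err deg 0.14 tilt [-0.01  -0.013 -1.   ] F [-0.8 -0.5  1.4] width -0.0
```

View pics/w1.png

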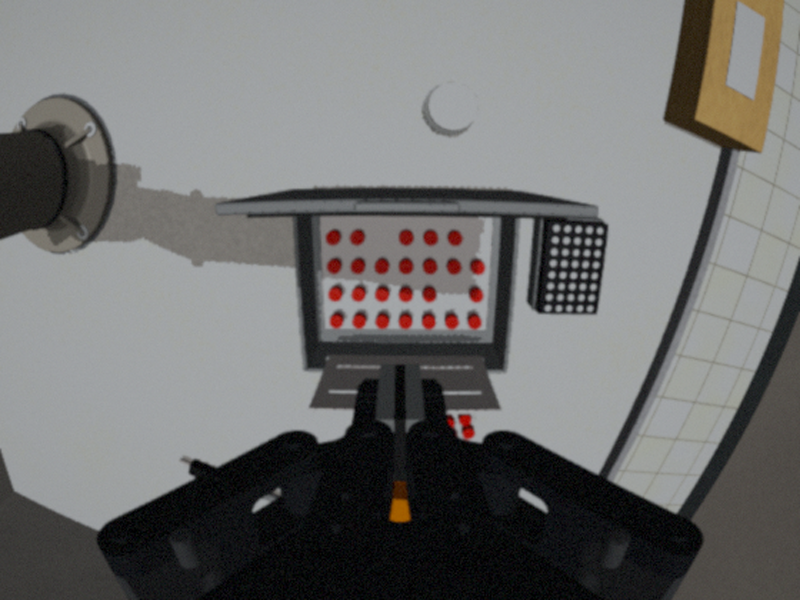

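```bash
cat > fit2.py <<'E'
from h import *
import fit
tcp=np.array([.5228,.0335,.4239]);RT=Ro.from_rotvec([3.112,.337,-.017]).as_matrix()
HE=np.array([[1,-.0017,-.0004,.0009],[.0018,.9505,.3107,-.0805],[-.0002,-.3107,.9505,-.1435],[0,0,0,1]])
def wp(X):
    x=RT.T@(X-tcp);c=HE[:3,:3].T@(x-HE[:3,3]);r=np.hypot(c[0],c[1]);th=np.arctan2(r,c[2]);return np.array([279.58,207.76])+325.19*th*c[:2]/r
def W(p):
    L,F=p[3],p[4];s=.7
    return [((217*s,214*s),lid(L,-.12,.204,.0)),((598*s,216*s),lid(L,.12,.204,.0)),((310*s,408*s),flap(F,-.09,.13)),((501*s,408*s),flap(F,.09,.13)),
     ((305*s,369*s),np.array([-.12,-.1,.09])),((507*s,370*s),np.array([.12,-.1,.09]))]
if __name__=="__main__":
    def res(p):
        a=fit.res(p);a=np.delete(a,[0,1,6,7]);b=np.concatenate([wp(carr(p,l))-px for px,l in W(p)]);return np.concatenate([a,b])
    s=least_squares(res,np.load("p.npy"),loss="soft_l1");p=s.x;print(p.round(4));print(res(p).reshape(-1,2).round(1).tolist());np.save("p.npy",p)
    print(carr(p,lid(p[3],0,.204,.004)).round(3),carr(p,flap(p[4],0,.13)).round(3))
E
python3 fit2.py; python3 loc.py
```

```text
[ 0.5412 -0.0339  0.2124  1.6153  1.5288]
[[-0.6, -2.1], [-0.7, 0.1], [-1.4, -1.9], [-1.0, -0.2], [-1.7, 0.3], [-0.3, 1.5], [1.7, 0.0], [1.4, -1.2], [0.0, 0.6], [-0.1, -1.1], [0.1, 0.0], [-1.4, 0.5], [0.5, 0.5], [-1.2, -0.3], [0.8, 0.4], [-1.4, 0.3], [0.3, 0.3]]
[0.517 0.08  0.294] [ 0.558 -0.112  0.205]
clock 2.2 local mm [-3.9 73.4] z 423.6 yaw err deg 0.35 tilt [-0.011 -0.011 -1.   ] F [-1.2  0.5  0.3] width -0.001
```

```bash
python3 -m pendant '0 4 0 0;0 4 0 0;0 4 0 0;0 4 0 0;0.3 4 0 0;0 0 0 0'; python3 loc.py
```

```text
clock: 2.7
tcp_pos: [0.5697, -0.1513, 0.4225]
orientation: [3.114, 0.368, -0.023]
contact_force: [-1.6, -1.0, 0.5]
grip_width: -0.0002
clock 2.7 local mm [   3.1 -120.7] z 422.5 yaw err deg 1.31 tilt [-0.014 -0.008 -1.   ] F [-1.6 -1.   0.5] width -0.0
```

Now descend to z≈0.16 behind the flap.

```bash
python3 -m pendant '0 1 4 0.6;0 0 4 0.6;0 0 4 0;0 0 4 0;0 0 4 0;0 0 3 0;0 0 2 0;0 0 1 0'; python3 loc.py;  python3 - <<'E'
from bench import r
import cv2
f=r.grab_frame("scene");cv2.imwrite("pics/s2.png",cv2.resize(f["color"][130:280,190:360,::-1],None,fx=4,fy=4,interpolation=cv2.INTER_CUBIC))
E
```

```text
clock: 3.37
tcp_pos: [0.5726, -0.1575, 0.1552]
orientation: [3.119, 0.338, -0.013]
contact_force: [0.3, 0.1, 0.8]
grip_width: -0.0004
clock 3.37 local mm [   4.6 -127.4] z 155.2 yaw err deg 0.21 tilt [-0.008 -0.005 -1.   ] F [0.3 0.1 0.8] width -0.0
```

View pics/s2.png

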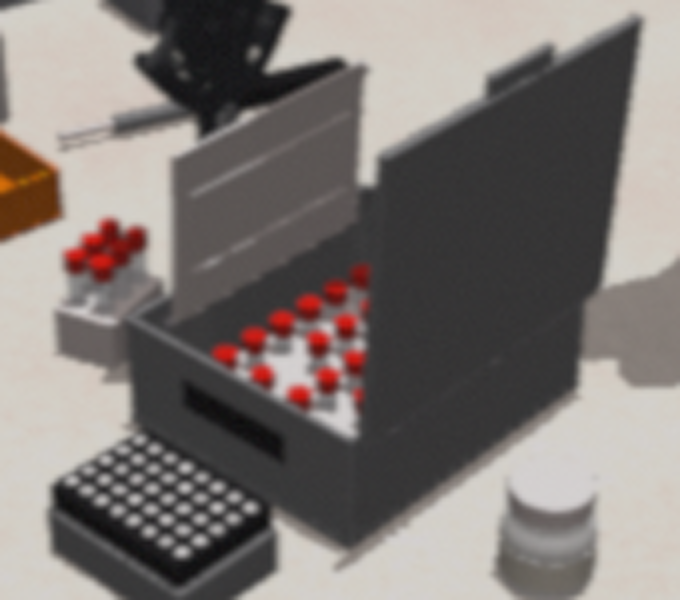

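```bash
python3 -m pendant '0 -1.5 0 0;0 -1.5 0 0;0 -1 0 0;0 -1 0 0;0 -1 0 0;0 -1 0.2 0'; python3 loc.py
```

```text
clock: 3.92
tcp_pos: [0.5594, -0.0866, 0.1557]
orientation: [3.118, 0.337, -0.008]
contact_force: [0.6, -1.1, -1.5]
grip_width: 0.0003
clock 3.92 local mm [  6.6 -55.3] z 155.7 yaw err deg 0.15 tilt [-0.004 -0.006 -1.   ] F [ 0.6 -1.1 -1.5] width 0.0
```

```bash
python3 -m pendant '0 -0.8 0.6 0;0 -0.8 0.9 0;0 -0.6 1 0;0 -0.5 1.2 0;0 -0.4 1.2 0;0 -0.2 1.2 0'; python3 loc.py
```

```text
clock: 4.42
tcp_pos: [0.5535, -0.0475, 0.0922]
orientation: [3.119, 0.343, 0.002]
contact_force: [0.5, 0.2, 0.6]
grip_width: -0.0001
clock 4.42 local mm [  9.1 -15.8] z 92.2 yaw err deg 0.38 tilt [ 0.002 -0.003 -1.   ] F [0.5 0.2 0.6] width -0.0
```

```bash
python3 - <<'E'
from bench import r
import cv2
f=r.grab_frame("scene");cv2.imwrite("pics/s3.png",cv2.resize(f["color"][130:280,190:360,::-1],None,fx=4,fy=4,interpolation=cv2.INTER_CUBIC))
E
```

```text
(no output)
```

View pics/s3.png

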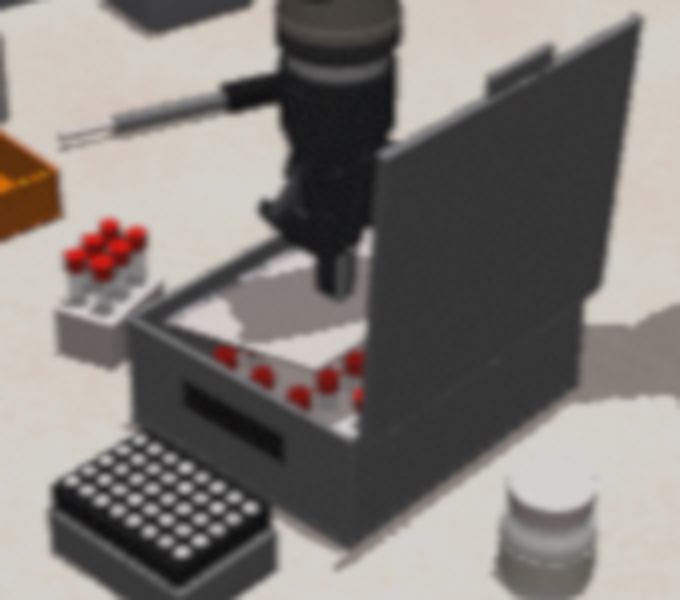

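```bash
python3 -m pendant '0 -0.3 0.6 0;0 -0.2 0.6 0;0 0 0.4 0;0 0 0.3 0'; python3 loc.py
```

```text
clock: 4.8
tcp_pos: [0.5505, -0.0422, 0.0762]
orientation: [-3.12, -0.34, 0.007]
contact_force: [-17.5, 3.8, 47.6]
grip_width: 0.0003
clock 4.8 local mm [  7.4 -10. ] z 76.2 yaw err deg 0.26 tilt [-0.005  0.003 -1.   ] F [-17.5   3.8  47.6] width 0.0
```

```bash
python3 -m pendant '0 0 -1 0;0 0 -3 0;0 0.5 -4 0;0 1 -4 0;0 1 -4 0;0 0 -4 0;0 0 -4 0;0 0 -4 0'; python3 loc.py; python3 - <<'E'
from bench import r
import cv2
f=r.grab_frame("scene");cv2.imwrite("pics/s4.png",cv2.resize(f["color"][130:280,190:360,::-1],None,fx=4,fy=4,interpolation=cv2.INTER_CUBIC))
f=r.grab_frame("wrist");cv2.imwrite("pics/w4.png",cv2.resize(f["color"][:,:,::-1],(800,600),interpolation=cv2.INTER_CUBIC))
E
```

```text
clock: 5.47
tcp_pos: [0.5524, -0.0691, 0.3608]
orientation: [-3.118, -0.331, 0.03]
contact_force: [0.9, -0.1, -0.5]
grip_width: 0.0
clock 5.47 local mm [  3.4 -36.7] z 360.8 yaw err deg -0.05 tilt [-0.02   0.004 -1.   ] F [ 0.9 -0.1 -0.5] width 0.0
```

View pics/s4.png

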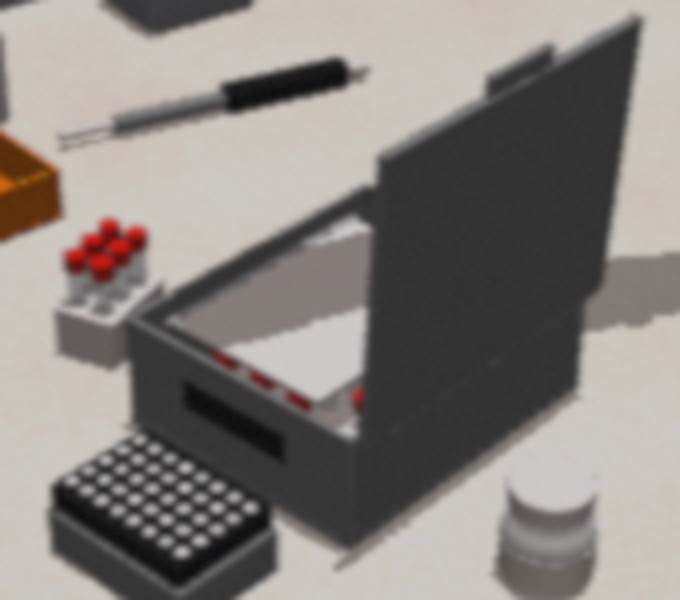

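View pics/w4.png

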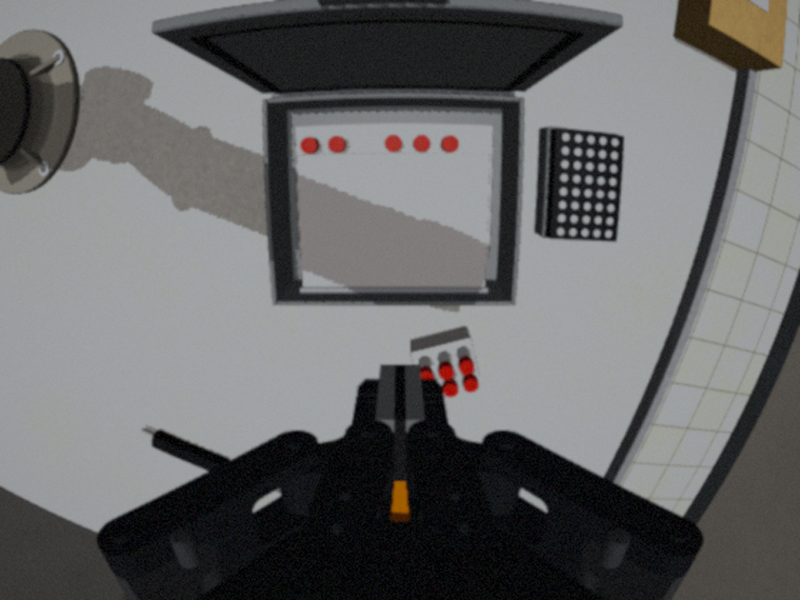

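```bash
python3 -m pendant '0 0 -3 0;0 -2 -2 0;0 -4 0 0;0 -4 0 0;0 -4 0 0;0 -4 0 0;0 -4 0 0;0 0 0 0'; python3 loc.py
```

```text
clock: 6.23
tcp_pos: [0.5091, 0.1508, 0.4175]
orientation: [-3.117, -0.313, 0.004]
contact_force: [-0.4, 1.4, -0.6]
grip_width: -0.0001
clock 6.23 local mm [  7.6 187.3] z 417.5 yaw err deg -0.71 tilt [-0.004  0.009 -1.   ] F [-0.4  1.4 -0.6] width -0.0
```

```bash
python3 -m pendant '0 1 4 0;0 0.5 4 0;0 0.5 4 0;0 0 2 0;0 0 1.5 0;0 0 0 0'; python3 loc.py; python3 - <<'E'
from bench import r
import cv2
f=r.grab_frame("scene");cv2.imwrite("pics/s5.png",cv2.resize(f["color"][100:280,190:370,::-1],None,fx=3.3,fy=3.3,interpolation=cv2.INTER_CUBIC))
E
```

```text
clock: 6.73
tcp_pos: [0.5116, 0.1375, 0.2538]
orientation: [-3.112, -0.328, 0.001]
contact_force: [0.4, -0.4, -0.7]
grip_width: -0.0
clock 6.73 local mm [  7.2 173.8] z 253.8 yaw err deg -0.12 tilt [-0.002  0.012 -1.   ] F [ 0.4 -0.4 -0.7] width -0.0
```

View pics/s5.png

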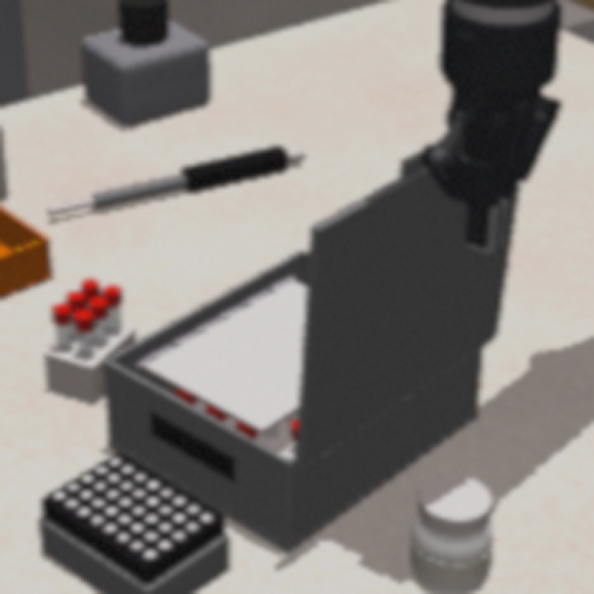

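```bash
python3 -m pendant '0 -1.5 -0.3 0;0 -1.5 -0.2 0;0 -0.8 0 0;0 -0.8 0 0;0 -0.8 0 0;0 -0.8 0 0'; python3 loc.py;python3 -m pendant '0 -0.9 0 0;0 -0.9 0.1 0;0 -0.9 0.1 0'; python3 loc.py
```

```text
clock: 7.28
tcp_pos: [0.5028, 0.1983, 0.2662]
orientation: [-3.111, -0.318, -0.013]
contact_force: [0.9, 0.2, 1.4]
grip_width: 0.0001
clock 7.28 local mm [ 11.4 235.2] z 266.2 yaw err deg -0.5 tilt [ 0.007  0.015 -1.   ] F [0.9 0.2 1.4] width 0.0
clock: 7.53
tcp_pos: [0.4975, 0.227, 0.2655]
orientation: [-3.11, -0.317, -0.016]
contact_force: [0.8, 0.4, -0.6]
grip_width: -0.0
clock 7.53 local mm [ 12.3 264.3] z 265.5 yaw err deg -0.54 tilt [ 0.008  0.017 -1.   ] F [ 0.8  0.4 -0.6] width -0.0
```

My sign was wrong there (moved away in free air); tool +y goes toward the lid.

```bash
python3 -m pendant '-0.3 3 0 0.3;-0.3 3 0.2 0.2;0 2.5 0 0;0 1.5 0 0;0 0.8 0 0;0 0.8 0 0'; python3 loc.py
```

```text
clock: 8.03
tcp_pos: [0.5137, 0.1184, 0.2601]
orientation: [-3.108, -0.324, -0.014]
contact_force: [-0.2, 0.8, 0.1]
grip_width: 0.0
clock 8.03 local mm [  5.2 154.8] z 260.1 yaw err deg -0.28 tilt [ 0.007  0.017 -1.   ] F [-0.2  0.8  0.1] width 0.0
```

```bash
python3 -m pendant '0 0.8 0 0;0 0.8 0 0;0 0.8 0 0;0 0.8 0 0'; python3 loc.py; python3 -m pendant '0 0.8 0 0;0 0.8 0 0;0 0.8 0.1 0;0 0.8 0.1 0;0 0.8 0.1 0;0 0.8 0.1 0'; python3 loc.py
```

```text
clock: 8.37
tcp_pos: [0.5208, 0.0878, 0.2593]
orientation: [-3.107, -0.329, -0.013]
contact_force: [0.2, 1.3, 0.2]
grip_width: 0.0001
clock 8.37 local mm [  5.6 123.3] z 259.3 yaw err deg -0.07 tilt [ 0.006  0.018 -1.   ] F [0.2 1.3 0.2] width 0.0
clock: 8.87
tcp_pos: [0.5318, 0.0384, 0.2543]
orientation: [-3.104, -0.334, -0.013]
contact_force: [-0.3, 1.7, -0.9]
grip_width: -0.0001
clock 8.87 local mm [ 6.  72.7] z 254.3 yaw err deg 0.1 tilt [ 0.006  0.02  -1.   ] F [-0.3  1.7 -0.9] width -0.0
```

```bash
python3 -m pendant '0 0.9 0.2 0;0 0.9 0.3 0;0 0.8 0.5 0;0 0.8 0.6 0;0 0.7 0.6 0;0 0.7 0.7 0'; python3 loc.py;  python3 - <<'E'
from bench import r
import cv2
f=r.grab_frame("scene");cv2.imwrite("pics/s6.png",cv2.resize(f["color"][100:280,190:370,::-1],None,fx=3.3,fy=3.3,interpolation=cv2.INTER_CUBIC))
E
```

```text
clock: 9.37
tcp_pos: [0.5442, -0.0152, 0.2236]
orientation: [-3.106, -0.331, -0.017]
contact_force: [-0.7, 1.2, 1.3]
grip_width: -0.0
clock 9.37 local mm [ 6.9 17.7] z 223.6 yaw err deg -0.0 tilt [ 0.009  0.019 -1.   ] F [-0.7  1.2  1.3] width -0.0
```

View pics/s6.png

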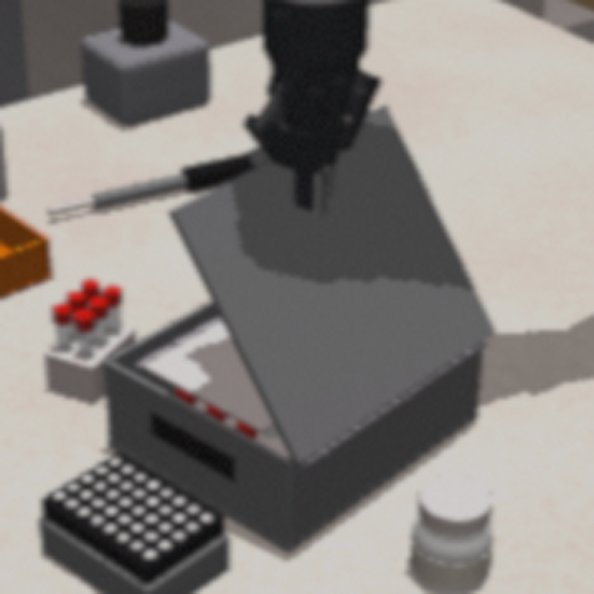

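```bash
python3 -m pendant '0 0.7 0.7 0;0 0.7 0.8 0;0 0.6 0.9 0;0 0.6 0.9 0;0 0.5 1 0;0 0.5 1 0;0 0.4 1 0'; python3 loc.py; python3 -m pendant '0 0.4 1 0;0 0.3 1 0;0 0.2 1 0'; python3 loc.py
```

```text
clock: 10.0
tcp_pos: [0.5538, -0.0589, 0.1537]
orientation: [-3.108, -0.328, -0.017]
contact_force: [-0.9, -0.2, 1.3]
grip_width: -0.0005
clock 10.0 local mm [  7.  -27.1] z 153.7 yaw err deg -0.12 tilt [ 0.009  0.017 -1.   ] F [-0.9 -0.2  1.3] width -0.0
clock: 10.25
tcp_pos: [0.5559, -0.0688, 0.1197]
orientation: [-3.109, -0.327, -0.015]
contact_force: [1.2, -0.2, 1.6]
grip_width: 0.0002
clock 10.25 local mm [  7.  -37.2] z 119.7 yaw err deg -0.15 tilt [ 0.008  0.016 -1.   ] F [ 1.2 -0.2  1.6] width 0.0
```

Gently seat it, with small last steps.

```bash
python3 -m pendant '0 0.2 0.7 0;0 0.2 0.6 0;0 0 0.4 0'; python3 loc.py; python3 -m pendant '0 0 0.2 0;0 0 0.2 0'; python3 loc.py
```

```text
clock: 10.5
tcp_pos: [0.5559, -0.0726, 0.0987]
orientation: [-3.109, -0.327, -0.01]
contact_force: [-1.5, 0.1, 1.0]
grip_width: -0.0
clock 10.5 local mm [  6.1 -40.9] z 98.7 yaw err deg -0.15 tilt [ 0.005  0.016 -1.   ] F [-1.5  0.1  1. ] width -0.0
clock: 10.67
tcp_pos: [0.5561, -0.0726, 0.0977]
orientation: [-3.105, -0.326, -0.009]
contact_force: [-12.5, 2.3, 36.7]
grip_width: -0.0002
clock 10.67 local mm [  6.4 -40.9] z 97.7 yaw err deg -0.18 tilt [ 0.004  0.02  -1.   ] F [-12.5   2.3  36.7] width -0.0
```

Firm contact at z = 97.7 mm (shut lid top = 98). Retract and check.

```bash
python3 -m pendant '0 0 -1 0;0 0 -3 0;0 0 -4 0;0 0 -4 0;0 0 -4 0;0 0 -4 0;0 0 -4 0;0 0 0 0'; python3 loc.py; python3 - <<'E'
from bench import r
import cv2
f=r.grab_frame("scene");cv2.imwrite("pics/s7f.png",f["color"][:,:,::-1]);cv2.imwrite("pics/s7.png",cv2.resize(f["color"][130:280,190:360,::-1],None,fx=4,fy=4,interpolation=cv2.INTER_CUBIC))
f=r.grab_frame("wrist");cv2.imwrite("pics/w7.png",cv2.resize(f["color"][:,:,::-1],(800,600),interpolation=cv2.INTER_CUBIC))
f=r.grab_frame("top");cv2.imwrite("pics/t7.png",f["color"][:,:,::-1])
E
```

```text
clock: 11.33
tcp_pos: [0.5538, -0.0769, 0.3483]
orientation: [-3.103, -0.327, -0.005]
contact_force: [1.1, -0.2, 0.4]
grip_width: 0.0002
clock 11.33 local mm [  3.3 -44.6] z 348.3 yaw err deg -0.15 tilt [ 0.001  0.022 -1.   ] F [ 1.1 -0.2  0.4] width 0.0
```

View pics/s7.png

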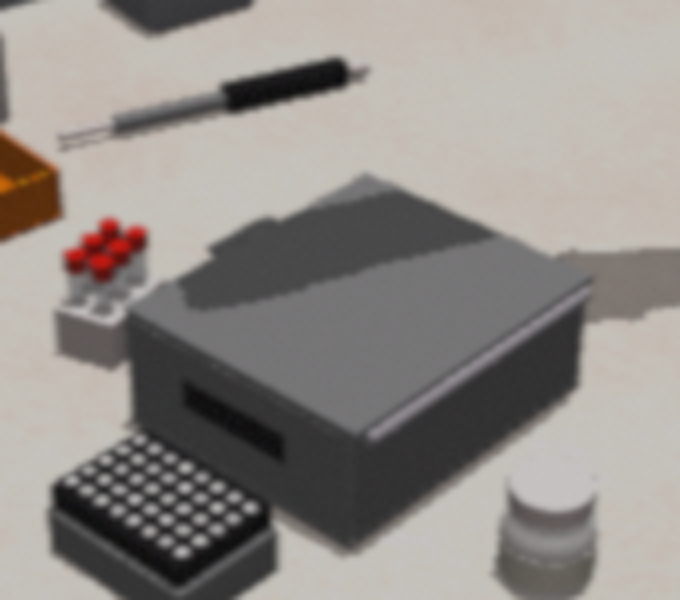

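View pics/w7.png

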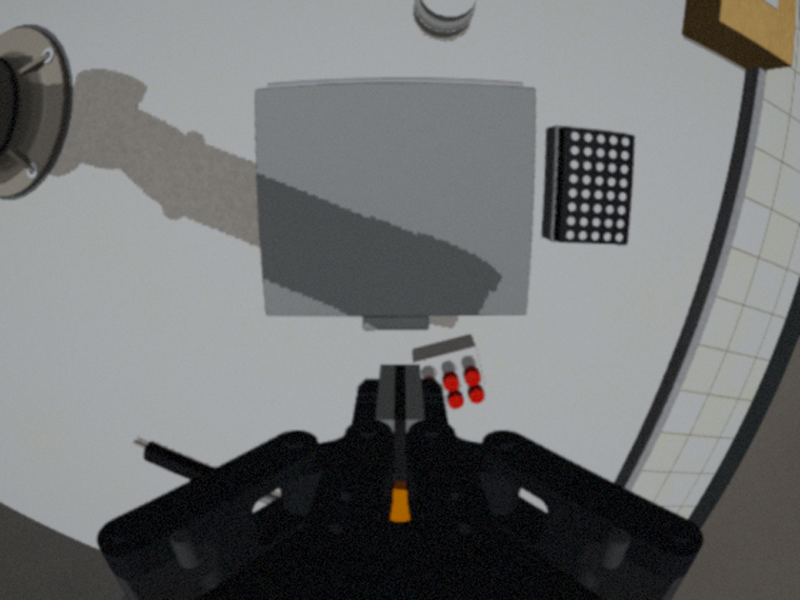

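View pics/t7.png

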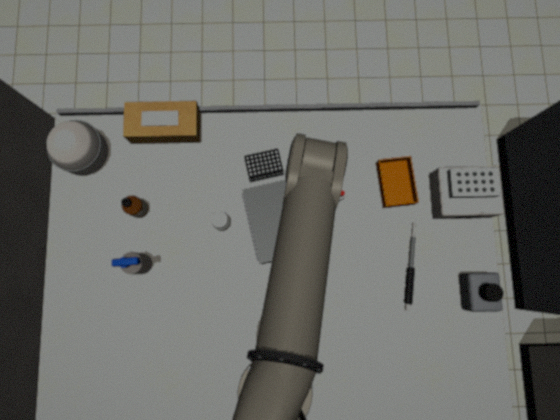

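```bash
python3 - <<'E'
from h import *
p=np.load("p.npy")
for L in (0,.03):
  for x in(.12,-.12): print(L,x,((proj("scene",carr(p,lid(L,x,.204,.008)))-[190,130])*4).round(0))
from bench import r
print(r.hand_in())
E
```

```text
0 0.12 [125. 309.]
0 -0.12 [369. 174.]
0.03 0.12 [125. 301.]
0.03 -0.12 [369. 167.]
the job is handed in; nothing more can be done
None
```

The carrier is closed up and the job is handed in, at about 11.5 s on the clock. I pushed the flap flat first, then swung the lid over and pressed it shut, using only the closed fingers.

- **Flap:** It went down to a hard stop, with the fingertips at z = 76 mm (a flat flap's top is at 77 mm). The picture afterwards showed it lying flat below the rim.
- **Lid:** It went down to a hard stop, with the fingertips at z = 97.7 mm (a shut lid's top is at 98 mm). In the final scene picture its free-edge corners are about where a fully shut lid should be, within about 1 original pixel (2 mm). The row at 1.57 rad showed no sign of it springing back.
- **Surroundings:** The carrier's corners are at the same pixels as at the start, and nothing else looks to have moved. In the final top view the arm hid part of the carrier and most of the tube stand. The scene and wrist pictures show both.
- **Clear of contact:** The gripper was about 25 cm above the lid, touching nothing, when I handed in.

Two things did not go as planned:

- **Wrong direction:** On the way to the lid I moved about 9 cm the wrong way, in free air. I corrected it and nothing was touched.
- **Harder presses:** The final presses were firmer than needed, about 48 N on the flap and 37 N on the lid, straight down through the fingertips. Both are under the 120 N wrist limit, and the 40 N limit covers only the arm and the gripper's body.

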